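# Sift the small burnishing balls out of the turret canister

## Robot

A 6-joint arm with a two-finger parallel gripper is mounted at the origin on the work surface. World frame = base frame: x ahead of the robot, y to its left, z up, the work surface at z = 0. Lengths are in m, angles in rad, forces in N, time in s.
With the tool pointing down it reaches from about 0.225 to 0.875 m from the base axis. Payload 3.4 kg.
Tool frame: the origin (TCP) lies on the centre line of the jaws, within the pads' length; the fingertips stand 11 mm ahead of it and the grasp point (between the pads) lies 8 mm behind it; z points along the fingers, y is the line along which they close (so a half turn about z gives the same grasp; the last joint's range is limited). The gripper opens to 85 mm and grips with 20 to 120 N. Pads are 22 mm wide; open, the fingers measure 114 mm over their backs; the gripper's body (76 mm by 85 mm) begins 54 mm behind the grasp point. The pads swing forward as they close: fully open they stand 13 mm farther back than shut.
Start: joints at [1.091, 0.276, 1.505, -0, 1.361, -0.121], TCP at [0.202, 0.538, 0.242] pointing down, gripper open.
Joint ranges: [-2.89, 2.89], [-0.75, 2.08], [0.22, 2.7], [-1.18, 4.32], [0.11, 2.71], [-2.7, 2.7]. Speed limits (rad/s): [2.57, 2.57, 3.14, 3.14, 3.14, 3.14].

## Interface

Orientations are given as a unit quaternion [w, x, y, z].
In Python, from rig import manip, eyes, job gives the robot as it stands.
- The arm moves only by the tool drive_tool, never from a script. Its argument "rows" is a list of rows, each a list of 3 entries, a list of its own where there are three numbers: the turn, a rotation vector about the world's x, y, z in rad, then the shift along the world's x, y, z in cm, then the finger opening in cm, from 0 to 8.54. A call has 1 to 8 rows; each row shifts and turns the commanded pose from where the row before left it; what a row does not reach is not made up. A row lasts 1/8 s, in which the tool goes at most 62.5 mm and 10.7 degrees, less where a joint would pass 70% of its speed; a pose out of reach is approached as far as the arm can. A call is refused whole if a number of a shift passes 6.25 or a number of a turn 0.188, either way. A call with a gripper value outside its range is refused whole. The fingers move at their own pace and stop on an object; "force" is the grip in N (left out, the last holds). Time passes only in rows, so rows that do not move let the fingers close. It gives the time, the measured TCP pose, the force, the opening and the grip force at its end, in the units of the state.
- manip.get_state(): the state, without advancing time (a new reading comes with each control period).
- eyes.get_image(name): name is "scene" or "top" or "wrist"; returns the picture (420x560x3 uint8, red, green, blue); there is no depth.
- eyes.get_calibration(name): a dict with "camera_matrix" (3x3 intrinsics, pixels), "view" (4x4, takes a point from world to camera coordinates). Camera axes: x right, y up, looking along -z (the intrinsics and any distortion apply to the point x, -y, -z); pixel columns grow to the right and rows downward; lengths in m; the calibration is good to about 2 mm. A picture is of the moment at which its call begins: read the wrist's pose just before it. get_calibration takes no time and is no camera call; for the wrist camera it gives the pose at the moment of the call.
- job.sign_off(): hands the job in; it is judged then, once.
The state is a dict: "clock": time; "qpos": joint angles; "qd": joint speeds; "effort": joint torques, N m; "position": TCP position; "ee_rot": TCP orientation; "contact_force": force on the tool from outside, world axes, zero at the start; "moment": the same for the moment, N m; "width": finger opening in m; "gripper_force": force on a finger pad.
Only numpy, scipy, OpenCV 4.12 (cv2) and the standard library are available. Lean on these libraries where they do the work, as an engineer would, in place of code of your own. Each camera call takes 0.05 s, during which the arm holds its last target. There are 200 camera calls.

## Task

Turn the canister's slotted cap so that the one slot that lets the small balls pass but holds back the large one lies over the outlet, then tip the canister with its crank until all four small balls have rolled into the white tray. Keep the large ball inside, swing the canister back fully upright and let go, and leave the other things on the bench where they are.

Things in the scene. Friction and masses are not known exactly. Their poses are not given: they have to be found in the camera images.
- stand: Fixed dark steel stand that carries the canister: base 112 x 128 mm, two uprights 165 mm high, standing 52 to 62 mm to either side (y) of its middle. Origin on the bench right below the tipping axis; x points level to the tray, z up.
- canister_pivot (a point): Middle of the clear canister's level tipping axis, 150 mm above the bench. The axes tip with the canister: upright, z is up, x points to the tray and outlet side, y lies along the tipping axis; the crank is on the -y side. Inside 80 (x) x 68 (y) mm, inner floor at z = -25 mm, fixed top plate at z = 70 to 73 mm, walls 4 mm.
- outlet (a point): Centre of the canister's only outlet: a window in its fixed top plate under the cap, on the tray side, 35 mm (x) by 68 mm (y), flush with the inner walls on three sides. Same axes as the pivot.
- canister (a joint): Tipping angle in rad: 0 = upright against its stop (start), growing as the top swings over towards the tray (about the pivot's +y axis), 2.25 = end stop. Friction holds it where it is left (0.3 N m, about 4 N at the crank handle). Balls begin to run out past about 1.7; 2.1 or more empties it well, within about a second; if one hangs back, rock it.
- crank_grip (a point): Middle of the crank handle: a pale wooden level bar, 14 mm thick, 68 mm long, parallel to the tipping axis, 108 mm to the pivot's -y side, with 34 mm free on each side. It moves on an 80 mm circle about that axis: upright, it is 1.1 rad behind the top of the circle (away from the tray); tipping 2.2 rad takes it over the top to 1.1 rad in front. It may turn between the fingers.
- cap (a joint): Cap angle on the canister in rad, counter-clockwise positive from above. 0 = medium slot exactly over the outlet (opening there 18 mm wide); 1.57 = narrow slot (opening 5 mm); 3.14 = wide slot (34 mm); -1.57 = blank side. Stops at -1.9 and 3.3; starts between 0.6 and 2.4. Friction (0.08 N m) holds it where it is left; no clicks. A few degrees of misalignment do no harm.
- cap_grip (a point): On the cap's turning axis, in its pale wooden bar knob: 12 mm thick (this point's x), 44 mm long (y), top 10 mm above this point; the cap's flat top face is 24 mm below it. Axes turn with the cap. The cap is a steel disc, 120 mm across, with three straight slots round the knob: medium (21 mm wide) on the +x side, narrow (8 mm) on -y, wide (37 mm) on -x; +y is blank.
- medium_slot (a point): Centre of the cap's medium slot, 21 mm wide and 70 mm long, 32.5 mm out from the cap's axis. The wide slot is 70 mm long too, the narrow one 40 mm; all have their outer edge 43 mm from the axis, 3 mm outside the canister's inner wall.
- tray: Loose white plastic tray on the bench in front of the stand, 180 (x) x 150 (y) x 32 mm high, walls and floor 4 mm, 0.3 kg; origin at the centre of its underside, z up. Already in place to catch what falls from the outlet.
- small1_center (a point): Centre of a small steel burnishing ball, 14 mm in diameter, 11 g; starts inside the canister. The four small ones belong in the tray.
- small2_center (a point): Centre of a small steel burnishing ball, 14 mm in diameter, 11 g; starts inside the canister. The four small ones belong in the tray.
- small3_center (a point): Centre of a small steel burnishing ball, 14 mm in diameter, 11 g; starts inside the canister. The four small ones belong in the tray.
- small4_center (a point): Centre of a small steel burnishing ball, 14 mm in diameter, 11 g; starts inside the canister. The four small ones belong in the tray.
- large_center (a point): Centre of a large steel burnishing ball, 30 mm in diameter, 110 g; starts inside the canister and must stay in it.
- movement: Bystander: round steel and aluminium holder with a watch movement in it, 62 mm across, 39 mm high; origin at the centre of its underside.
- screwdriver: Bystander: small screwdriver with a black handle, 140 mm long, lying on the bench along its x.
- loupe: Bystander: black eye loupe, 36 mm across and 36 mm high; origin at the centre of its underside.
- jar: Bystander: amber glass jar with a metal lid, 52 mm across and 60 mm high; origin at the centre of its underside.
Things that resemble listed ones, but are neither listed nor needed, are in the scene too. Of the things shaped like the tray, the white one is meant.

How it is judged:
By the outcome, as a careful person would: the job done as asked, in the order asked, and still so for the second after the job is handed in, with the robot touching nothing.
It also fails if it takes over 72 s, if anything falls off the work surface, if the arm or the gripper's body presses on something with over 40 N, if the wrist force passes 120 N, or if a joint passes its speed limit or range.

## Working session

There is one attempt and no reset: what is moved stays moved. The work goes in short steps, Python scripts to look and compute and a tool call to move; the robot and the scene stay as the last step left them, time stands still between calls to the robot, and variables do not carry over. Pictures are saved under pics/ and viewed, at most 10 in all, crops included, and the job is handed in when it is done.

Besides the shell and the picture viewer there is one more tool, called after "Request:" as name([rows], argument=value, ...), one row to a line, values as JSON. drive_tool: Moves the arm, as the interface text tells. Its arguments: {"type":"object","properties":{"rows":{"type":"array"},"force":{"type":"number"}},"required":["rows"]}

```bash
mkdir -p pics
python3 - <<'E'
from rig import manip, eyes, job
import cv2,numpy as np
print(manip.get_state())
for n in("scene","top"):
    c=eyes.get_calibration(n);print(n,c)
    cv2.imwrite(f"pics/{n}0.png",eyes.get_image(n)[:,:,::-1])
E
```

```text
{'clock': 0.0, 'qpos': array([ 1.09095339e+00,  2.76617638e-01,  1.50617456e+00, -8.19276547e-06,
        1.36068018e+00, -1.21013183e-01]), 'qd': array([ 1.10109049e-03,  4.64848103e-05, -6.53093444e-04,  1.01368031e-03,
       -4.93276810e-04, -1.03542843e-04]), 'effort': array([ 1.12714333e-03, -4.16779876e+01, -2.45799762e+01, -1.58840714e-05,
        1.14422949e-02,  5.94119996e-06]), 'position': array([0.20170064, 0.53790684, 0.24141027]), 'ee_rot': array([-2.74305953e-04,  1.78452952e-01,  9.83947997e-01, -8.98949196e-04]), 'contact_force': array([-0.7608564 ,  0.53422252,  0.02192918]), 'moment': array([-0.03209719,  0.02135301,  0.03741105]), 'gripper_force': 0.0, 'width': 0.08526158524123886}
scene {'camera_matrix': array([[437.15963   ,   0.        , 281.11494132],
       [  0.        , 437.15963   , 205.13017408],
       [  0.        ,   0.        ,   1.        ]]), 'view': array([[-2.61353787e-01,  9.65242681e-01,  8.74977921e-04,
         1.35437947e-01],
       [-8.13159352e-01, -2.20663192e-01,  5.38590405e-01,
         3.60524196e-01],
       [ 5.20063521e-01,  1.40051145e-01,  8.42567273e-01,
        -1.76735113e+00],
       [ 0.00000000e+00,  0.00000000e+00,  0.00000000e+00,
         1.00000000e+00]])}
top {'camera_matrix': array([[524.30764611,   0.        , 278.1298526 ],
       [  0.        , 524.30764611, 202.4156723 ],
       [  0.        ,   0.        ,   1.        ]]), 'view': array([[ 0.0165819 , -0.99986078, -0.00186044,  0.0199898 ],
       [ 0.99725717,  0.01640443,  0.07217365, -0.59052775],
       [-0.07213308, -0.00305211,  0.99739035, -1.35369684],
       [ 0.        ,  0.        ,  0.        ,  1.        ]])}
```

View pics/top0.png

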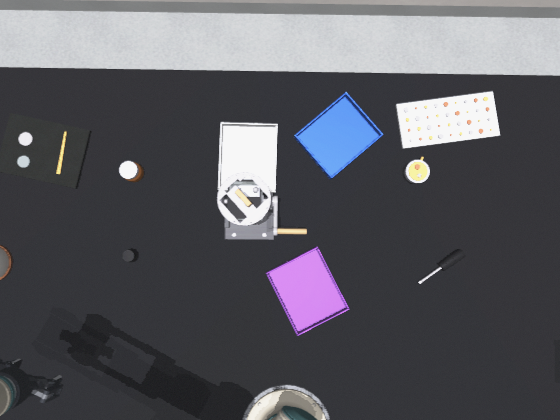

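View pics/scene0.png

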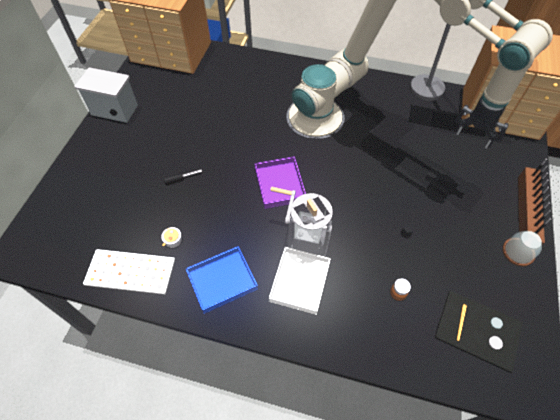

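The top view shows the white tray at (248,158), the canister cap at (245,198) with its knob at (243,197), and the crank handle at (291,231). The blue tray (339,135) and purple tray (308,291) are look-alikes. The white one in front of the stand is the one meant. I'll enlarge a crop to confirm.

Run:
```python
import cv2,numpy as np
a=cv2.imread("pics/top0.png")[110:250,205:315]; b=cv2.imread("pics/scene0.png")[170:280,255:340]
a=cv2.resize(a,None,fx=4,fy=4,interpolation=cv2.INTER_CUBIC); b=cv2.resize(b,(340,440),interpolation=cv2.INTER_CUBIC)
o=np.zeros((560,780,3),np.uint8);o[:560,:440]=a;o[:440,440:]=b
cv2.imwrite("pics/crop0.png",o)
```

```text
(no output)
```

View pics/crop0.png

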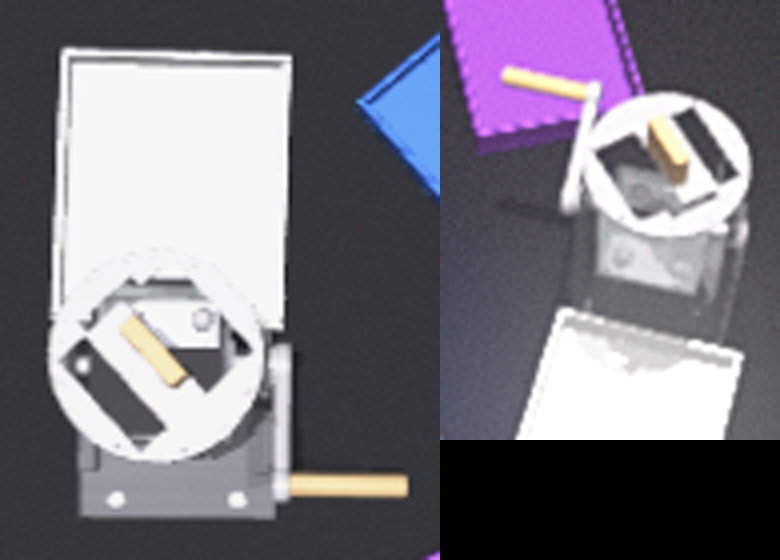

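The crop confirms the white tray in front of the stand. The medium slot (crop (60,360)–(150,440)) points lower-left and the wide slot points upper-right. The knob runs (130,320)–(178,383) and the handle (285,485)–(407,487). Next I triangulate.

```bash
cat > h.py <<'E'
from rig import manip, eyes, job
import cv2,numpy as np
def P(c): 
    V=np.diag([1,-1,-1,1.])@c["view"]; return c["camera_matrix"]@V[:3]
def tri(c1,p1,c2,p2):
    X=cv2.triangulatePoints(P(c1),P(c2),np.float64(p1).reshape(2,1),np.float64(p2).reshape(2,1));return (X[:3]/X[3]).ravel()
def proj(c,X): 
    u=P(c)@np.append(X,1);return u[:2]/u[2]
def onz(c,p,z):
    M=P(c);H=np.c_[M[:,0],M[:,1],M[:,2]*z+M[:,3]];u=np.linalg.solve(H,[p[0],p[1],1]);return np.r_[u[:2]/u[2],z]
E
python3 - <<'E'
from h import *
t,s=[eyes.get_calibration(n) for n in("top","scene")]
T=lambda x,y:(x/4+205-.375,y/4+110-.375); S=lambda x,y:((x-440)/4+255-.375,y/4+170-.375)
print("knob",tri(t,T(154,350),s,S(667,142)))
a=tri(t,T(285,485),s,S(592,92));b=tri(t,T(407,487),s,S(505,75));print("handle",a,b,(a+b)/2)
q=[onz(t,T(*p),.032) for p in((62,48),(291,55))];print("tray far",q)
q=[onz(t,T(*p),.26) for p in((130,320),(178,383),(60,360),(150,440))];print(q)
q=[onz(t,T(*p),.02) for p in((80,517),(275,517))];print("stand back",q)
print(eyes.get_calibration("wrist"))
E
```

```text
knob [0.58348241 0.10564827 0.25487218]
handle [0.51236307 0.03386401 0.18910758] [ 0.51235027 -0.03589075  0.18564272] [ 0.51235667 -0.00101337  0.18737515]
tray far [array([0.80001594, 0.1858993 , 0.032     ]), array([0.79778287, 0.03514991, 0.032     ])]
[array([0.59922392, 0.11845606, 0.26      ]), array([0.56540028, 0.09170711, 0.26      ]), array([0.57683614, 0.15590471, 0.26      ]), array([0.53428962, 0.10620137, 0.26      ])]
stand back [array([0.49242824, 0.16792568, 0.02      ]), array([0.49453952, 0.04057882, 0.02      ])]
{'camera_matrix': array([[374.99498706,   0.        , 276.27169489],
       [  0.        , 374.99498706, 204.23046604],
       [  0.        ,   0.        ,   1.        ]]), 'view': array([[ 0.35087545,  0.93641962, -0.00216886, -0.57246612],
       [-0.89056384,  0.33297563, -0.30987624,  0.04117189],
       [-0.28945201,  0.11065948,  0.95077443, -0.37915754],
       [ 0.        ,  0.        ,  0.        ,  1.        ]])}
```

Request:
drive_tool([
  [[0,0,0.0],[0,0,4],8.5],
  [[0,0,0.1],[3.1,-3.6,3],8.5],
  [[0,0,0.1],[3.1,-3.6,3],8.5],
  [[0,0,0.1],[3.1,-3.6,2],8.5],
  [[0,0,0.1],[3.1,-3.6,0],8.5],
  [[0,0,0.1],[3.1,-3.6,0],8.5],
  [[0,0,0.1],[3.1,-3.6,0],8.5],
  [[0,0,0.1],[3.1,-3.6,0],8.5],
])

```text
clock: 1.1
position: [0.4196, 0.2851, 0.362]
ee_rot: [-0.0, -0.171, 0.985, 0.0]
contact_force: [0.6, 0.7, 1.0]
width: 0.0851
gripper_force: 0.0
```

Request:
drive_tool([
  [[0,0,0.1],[3.1,-3.6,0],8.5],
  [[0,0,0.1],[3.1,-3.6,0],8.5],
  [[0,0,0.1],[3.1,-3.6,0],8.5],
  [[0,0,0],[3.1,-3.6,0],8.5],
  [[0,0,0],[0,0,0],8.5],
  [[0,0,0],[0,0,0],8.5],
])

```text
clock: 1.85
position: [0.5425, 0.1425, 0.3618]
ee_rot: [-0.001, -0.315, 0.949, 0.001]
contact_force: [0.2, -0.2, -0.3]
width: 0.0851
gripper_force: 0.0
```

Run:
```python
from h import *
s=manip.get_state();print(s["position"],s["ee_rot"],s["qpos"],s["clock"])
c=eyes.get_calibration("wrist");im=eyes.get_image("wrist");cv2.imwrite("pics/w1.png",im[:,:,::-1]);np.savez("w1.npz",K=c["camera_matrix"],v=c["view"])
for X in((.583,.106,.255),(.583,.106,.23),(.512,0,.187)):print(proj(c,X))
```

```text
[0.54250887 0.14254828 0.36179539] [-7.27090531e-04 -3.14912996e-01  9.49120105e-01  5.50306216e-04] [ 1.32392868e-01  2.13386436e-01  1.30185151e+00  8.10811986e-04
  1.62798892e+00 -2.07908802e+00] 1.85
[199.54064367 223.50935359]
[206.07680314 211.42970416]
[150.26569092  41.06691472]
```

View pics/w1.png

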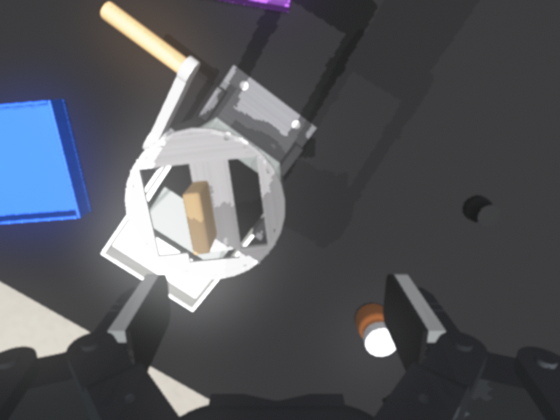

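The wrist view shows the cap, the knob (185,182)–(215,252), the medium slot at right (248,205), the wide slot at left, and the handle at upper left (102,10)–(190,65).

Run:
```python
import cv2
a=cv2.imread("pics/w1.png")[120:285,115:295]
cv2.imwrite("pics/w1c.png",cv2.resize(a,None,fx=3.5,fy=3.5,interpolation=cv2.INTER_CUBIC))
```

```text
(no output)
```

View pics/w1c.png

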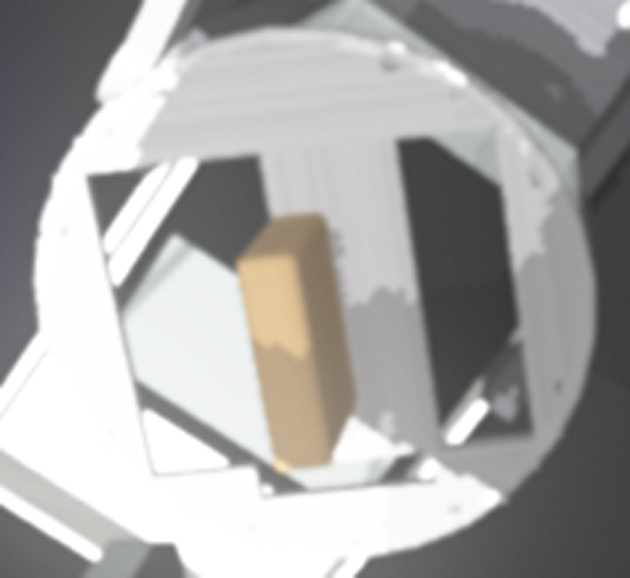

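In the crop, the knob's top-face corners are (240,262), (296,254), (330,465), (277,470). The medium slot's inner edge is (398,140)–(440,447), the wide slot's inner edge is (262,155)–(278,220), and its outer edge is (88,175)–(155,475). The narrow slot is at the bottom, (265,490)–(440,470).

Run:
```python
from h import *
t=eyes.get_calibration("top");s=eyes.get_calibration("scene");d=np.load("w1.npz");w=dict(camera_matrix=d["K"],view=d["v"])
W=lambda x,y:(x/3.5+115-.36,y/3.5+120-.36)
T=lambda x,y:(x/4+205-.375,y/4+110-.375); S=lambda x,y:((x-440)/4+255-.375,y/4+170-.375)
m=W(286,363)
print(tri(w,m,t,T(154,350)),tri(w,m,s,S(667,142)))
for z in(.255,.259,.263):print(z,onz(w,m,z))
def ang(p,q,z):
    v=onz(w,W(*q),z)-onz(w,W(*p),z);return np.degrees(np.arctan2(v[1],v[0])),np.linalg.norm(v)
print([ang(p,q,.26) for p,q in(((240,262),(277,470)),((296,254),(330,465)),((240,262),(296,254)))])
print([ang(p,q,.227) for p,q in(((398,140),(440,447)),((88,175),(155,475)))])
# slot midpoints -> axis check
a=onz(w,W(440,447),.227);b=onz(w,W(398,140),.227);print("med inner mid",(a+b)/2)
print("handle",tri(w,(102,10),t,(306.4,231.5)),tri(w,(190,63),t,(276.2,231)))
```

```text
[0.58330613 0.10487829 0.25722678] [0.58388237 0.10521872 0.2554709 ]
0.255 [0.58419368 0.10421104 0.255     ]
0.259 [0.58242806 0.10402446 0.259     ]
0.263 [0.58066244 0.10383789 0.263     ]
[(np.float64(42.09831368192339), np.float64(0.042346121720203224)), (np.float64(41.951364568038585), np.float64(0.042809500764009266)), (np.float64(135.0877864977663), np.float64(0.010538712263616757))]
[(np.float64(42.19437704775374), np.float64(0.06891768020667197)), (np.float64(42.80190079589), np.float64(0.06845828600445787))]
med inner mid [0.56737777 0.12043146 0.227     ]
handle [ 0.51285657 -0.03624417  0.19391748] [0.51069701 0.03201988 0.18218482]
```

Request:
drive_tool([
  [[0,0,0.09],[2.0,-1.9,0],5],
  [[0,0,0],[2.05,-1.9,-1.0],5],
  [[0,0,0],[0,0,-3.0],5],
  [[0,0,0],[0,0,-3.0],5],
  [[0,0,0],[0,0,-3.0],5],
  [[0,0,0],[0,0,-2.0],5],
  [[0,0,0],[0,0,0],5],
  [[0,0,0],[0,0,0],5],
])

```text
clock: 2.9
position: [0.5839, 0.1045, 0.2429]
ee_rot: [0.001, -0.357, 0.934, -0.0]
contact_force: [0.2, 0.6, 0.1]
width: 0.0499
gripper_force: 0.0
```

Request:
drive_tool([
  [[0,0,0],[0,0,0],2.5],
  [[0,0,0],[0,0,0],1.5],
  [[0,0,0],[0,0,0],0.8],
  [[0,0,0],[0,0,0],0.8],
  [[0,0,0],[0,0,0],0.8],
], force=35)

```text
clock: 3.52
position: [0.5832, 0.1058, 0.2433]
ee_rot: [0.001, -0.358, 0.934, 0.001]
contact_force: [-1.6, 4.1, 5.5]
width: 0.0114
gripper_force: 38.5
```

Request:
drive_tool([
  [[0,0,0],[-0.08,0.13,0],0.8],
  [[0,0,-0.1],[0,0,0],0.8],
  [[0,0,-0.15],[0,0,0],0.8],
  [[0,0,-0.15],[0,0,0],0.8],
  [[0,0,-0.15],[0,0,0],0.8],
  [[0,0,-0.15],[0,0,0],0.8],
])

```text
clock: 4.28
position: [0.583, 0.1059, 0.2433]
ee_rot: [0.001, -0.013, 1.0, 0.0]
contact_force: [-0.9, 2.8, 5.2]
width: 0.0117
gripper_force: 38.6
```

Request:
drive_tool([
  [[0,0,-0.16],[0,0,0],0.8],
  [[0,0,-0.16],[0,0,0],0.8],
  [[0,0,-0.16],[0,0,0],0.8],
  [[0,0,-0.16],[0,0,0],0.8],
  [[0,0,-0.16],[0,0,0],0.8],
  [[0,0,-0.16],[0,0,0],0.8],
  [[0,0,-0.16],[0,0,0],0.8],
  [[0,0,-0.16],[0,0,0],0.8],
])

```text
clock: 5.28
position: [0.583, 0.1061, 0.2433]
ee_rot: [0.001, 0.586, 0.81, 0.001]
contact_force: [-1.2, 3.6, 6.3]
width: 0.0115
gripper_force: 38.6
```

Request:
drive_tool([
  [[0,0,-0.16],[0,0,0],0.8],
  [[0,0,-0.16],[0,0,0],0.8],
  [[0,0,0],[0,0,0],0.8],
  [[0,0,0],[0,0,0],0.8],
])

```text
clock: 5.78
position: [0.583, 0.1061, 0.2433]
ee_rot: [0.0, 0.706, 0.708, 0.001]
contact_force: [0.1, 2.9, 6.0]
width: 0.0112
gripper_force: 38.5
```

Request:
drive_tool([
  [[0,0,0],[0,0,0],4],
  [[0,0,0],[0,0,0],5],
  [[0,0,0],[0,0,3],5],
  [[0,0,0],[-1,0,4],5],
  [[0,0,0],[-3,-2,4],5],
  [[0,0,0],[-3.1,-4,0],5],
  [[0,0,0],[0,-5.8,0],5],
  [[0,0,0],[0,0,0],5],
])

```text
clock: 6.78
position: [0.5113, -0.0161, 0.3522]
ee_rot: [0.001, 0.708, 0.706, -0.001]
contact_force: [0.2, 0.5, -0.4]
width: 0.0502
gripper_force: 0.0
```

Run:
```python
from h import *
s=manip.get_state();print(s["position"],s["ee_rot"],s["clock"])
c=eyes.get_calibration("wrist");w=eyes.get_image("wrist")[:,:,::-1];np.savez("w2.npz",K=c["camera_matrix"],v=c["view"])
t=eyes.get_image("top")[150:250,200:310,::-1]
print(proj(c,(.512,-.002,.187)),proj(c,(.583,.106,.255)))
o=np.zeros((420,800,3),np.uint8);o[:,:560]=w;o[:218,560:]=cv2.resize(t,(240,218),interpolation=cv2.INTER_CUBIC)
cv2.imwrite("pics/w2.png",o)
```

```text
[ 0.51132187 -0.01609425  0.35224793] [ 0.00097728  0.70841898  0.70579099 -0.0008198 ] 6.775
[276.47149805 164.71678305] [407.54422295  -5.66792963]
```

View pics/w2.png

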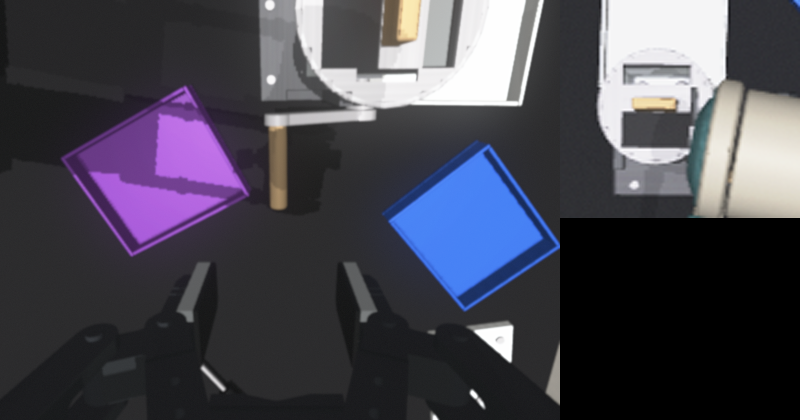

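The cap now has its medium slot on the tray side, centred and square (inset (657,75)). The handle is at (278,125)–(278,207). I'll lower onto it.

Request:
drive_tool([
  [[0,0,0],[0.1,0.2,-2.2],5],
  [[0,0,0],[0,0,-4],5],
  [[0,0,0],[0,0,-4],5],
  [[0,0,0],[0,0,-4],5],
  [[0,0,0],[0,0,-3],5],
  [[0,0,0],[0,0,0],5],
  [[0,0,0],[0,0,0],3],
], force=25)

```text
clock: 7.75
position: [0.5136, -0.0097, 0.1813]
ee_rot: [0.001, 0.706, 0.708, 0.001]
contact_force: [-0.0, 0.2, 0.4]
width: 0.0332
gripper_force: 0.0
```

Request:
drive_tool([
  [[0,0,0],[0,0,0],1.8],
  [[0,0,0],[0,0,0],1.0],
  [[0,0,0],[0,0,0],1.0],
  [[0,0,0],[0,0,0],1.0],
])

```text
clock: 8.25
position: [0.5125, -0.0102, 0.1816]
ee_rot: [0.0, 0.706, 0.708, 0.0]
contact_force: [-3.7, 0.7, 6.6]
width: 0.0129
gripper_force: 25.8
```

```bash
python3 -c "
import numpy as np
t=-1.1+np.linspace(0,2.18,25)
p=np.round(np.c_[8*np.sin(t),8*np.cos(t)],2);print(np.round(np.diff(p,axis=0),2).tolist())"
```

```text
[[0.36, 0.63], [0.41, 0.6], [0.47, 0.55], [0.52, 0.52], [0.56, 0.46], [0.59, 0.41], [0.64, 0.35], [0.66, 0.3], [0.69, 0.23], [0.71, 0.17], [0.71, 0.11], [0.73, 0.04], [0.73, -0.03], [0.72, -0.09], [0.71, -0.15], [0.69, -0.22], [0.67, -0.29], [0.64, -0.34], [0.61, -0.4], [0.56, -0.45], [0.53, -0.5], [0.48, -0.55], [0.42, -0.58], [0.38, -0.63]]
```

Request:
drive_tool([
  [[0,0,0],[0.36,0,0.63],1],
  [[0,0,0],[0.41,0,0.6],1],
  [[0,0,0],[0.47,0,0.55],1],
  [[0,0,0],[0.52,0,0.52],1],
  [[0,0,0],[0.56,0,0.46],1],
  [[0,0,0],[0.59,0,0.41],1],
  [[0,0,0],[0.64,0,0.35],1],
  [[0,0,0],[0.66,0,0.3],1],
])

```text
clock: 9.25
position: [0.5514, -0.0099, 0.2205]
ee_rot: [-0.002, 0.706, 0.708, -0.002]
contact_force: [-11.4, 0.9, 7.0]
width: 0.0126
gripper_force: 24.9
```

Request:
drive_tool([
  [[0,0,0],[0.69,0,0.23],1],
  [[0,0,0],[0.71,0,0.17],1],
  [[0,0,0],[0.71,0,0.11],1],
  [[0,0,0],[0.73,0,0.04],1],
  [[0,0,0],[0.73,0,-0.03],1],
  [[0,0,0],[0.72,0,-0.09],1],
  [[0,0,0],[0.71,0,-0.15],1],
  [[0,0,0],[0.69,0,-0.22],1],
])

```text
clock: 10.25
position: [0.6123, -0.0095, 0.2199]
ee_rot: [-0.0, 0.706, 0.708, 0.001]
contact_force: [-3.0, 3.0, 4.9]
width: 0.0129
gripper_force: 26.1
```

Request:
drive_tool([
  [[0,0,0],[0.67,0,-0.29],1],
  [[0,0,0],[0.64,0,-0.34],1],
  [[0,0,0],[0.61,0,-0.4],1],
  [[0,0,0],[0.56,0,-0.45],1],
  [[0,0,0],[0.53,0,-0.5],1],
  [[0,0,0],[0.48,0,-0.55],1],
  [[0,0,0],[0.42,0,-0.58],1],
  [[0,0,0],[0.38,0,-0.63],1],
])

```text
clock: 11.25
position: [0.6547, -0.0098, 0.1813]
ee_rot: [-0.0, 0.706, 0.708, 0.0]
contact_force: [-4.2, 4.1, 3.9]
width: 0.013
gripper_force: 26.5
```

Request:
drive_tool([
  [[0,0,0],[0,0,0],1],
  [[0,0,0],[0,0,0],1],
  [[0,0,0],[0,0,0],1],
  [[0,0,0],[0,0,0],1],
  [[0,0,0],[0,0,0],1],
  [[0,0,0],[0,0,0],1],
  [[0,0,0],[0,0,0],1],
  [[0,0,0],[0,0,0],1],
])

```text
clock: 12.25
position: [0.6548, -0.0098, 0.1813]
ee_rot: [-0.0, 0.706, 0.708, 0.001]
contact_force: [0.9, 5.1, -5.5]
width: 0.013
gripper_force: 25.6
```

Run:
```python
from h import *
s=manip.get_state();print(s["position"],s["contact_force"],s["clock"])
t=eyes.get_image("top")[110:250,205:315,::-1]; b=eyes.get_image("scene")[170:320,255:345,::-1]
t=cv2.resize(t,None,fx=4,fy=4,interpolation=cv2.INTER_CUBIC);b=cv2.resize(b,(336,560),interpolation=cv2.INTER_CUBIC)
cv2.imwrite("pics/tip.png",np.hstack([t,b]))
```

```text
[ 0.65481025 -0.00984344  0.1812662 ] [ 0.85913369  5.07623351 -5.53413743] 12.25
```

View pics/tip.png

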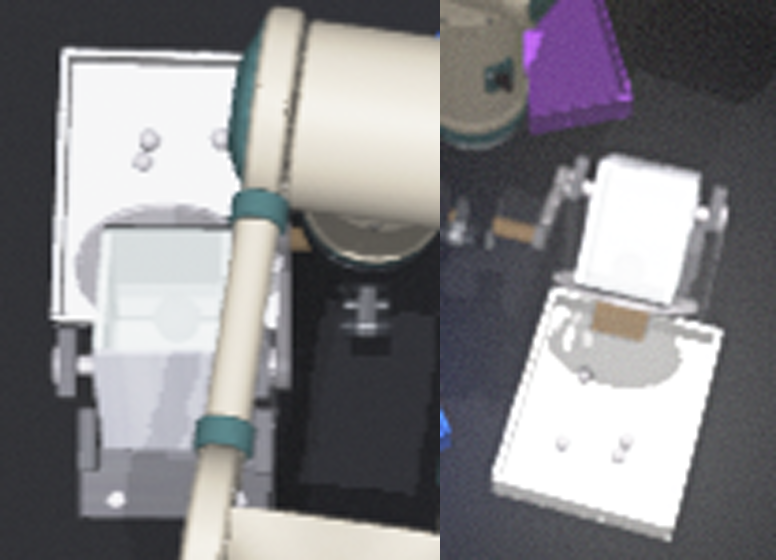

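Three balls lie in the tray at (562,443), (627,440) and (618,455), and a fourth is probably in the shade at (587,373). The large ball is still inside, at (180,315). I'll rock once and wait, then swing back.

Request:
drive_tool([
  [[0,0,0],[-0.38,0,0.63],1],
  [[0,0,0],[-0.42,0,0.58],1],
  [[0,0,0],[-0.48,0,0.55],1],
  [[0,0,0],[0.48,0,-0.55],1],
  [[0,0,0],[0.42,0,-0.58],1],
  [[0,0,0],[0.38,0,-0.63],1],
  [[0,0,0],[0,0,0],1],
  [[0,0,0],[0,0,0],1],
])

```text
clock: 13.35
position: [0.6546, -0.01, 0.1818]
ee_rot: [-0.0, 0.706, 0.708, 0.0]
contact_force: [-0.5, 5.7, -2.9]
width: 0.0127
gripper_force: 25.9
```

Request:
drive_tool([
  [[0,0,0],[0,0,0],1],
  [[0,0,0],[0,0,0],1],
  [[0,0,0],[0,0,0],1],
  [[0,0,0],[0,0,0],1],
  [[0,0,0],[0,0,0],1],
  [[0,0,0],[0,0,0],1],
])

```text
clock: 14.1
position: [0.6546, -0.01, 0.1818]
ee_rot: [-0.0, 0.706, 0.708, 0.0]
contact_force: [-0.5, 5.7, -1.9]
width: 0.0131
gripper_force: 25.9
```

Request:
drive_tool([
  [[0,0,0],[-0.38,0,0.63],1],
  [[0,0,0],[-0.42,0,0.58],1],
  [[0,0,0],[-0.48,0,0.55],1],
  [[0,0,0],[-0.53,0,0.5],1],
  [[0,0,0],[-0.56,0,0.45],1],
  [[0,0,0],[-0.61,0,0.4],1],
  [[0,0,0],[-0.64,0,0.34],1],
  [[0,0,0],[-0.67,0,0.29],1],
])

```text
clock: 15.1
position: [0.6177, -0.0104, 0.2211]
ee_rot: [0.005, 0.706, 0.708, 0.005]
contact_force: [9.5, 4.5, -2.5]
width: 0.0129
gripper_force: 24.4
```

Request:
drive_tool([
  [[0,0,0],[-0.69,0,0.22],1],
  [[0,0,0],[-0.71,0,0.15],1],
  [[0,0,0],[-0.72,0,0.09],1],
  [[0,0,0],[-0.73,0,0.03],1],
  [[0,0,0],[-0.73,0,-0.04],1],
  [[0,0,0],[-0.71,0,-0.11],1],
  [[0,0,0],[-0.71,0,-0.17],1],
  [[0,0,0],[-0.69,0,-0.23],1],
])

```text
clock: 16.1
position: [0.5614, -0.0111, 0.2244]
ee_rot: [0.008, 0.707, 0.708, 0.006]
contact_force: [5.6, 4.9, 11.1]
width: 0.013
gripper_force: 26.8
```

Request:
drive_tool([
  [[0,0,0],[-0.66,0,-0.3],1],
  [[0,0,0],[-0.64,0,-0.35],1],
  [[0,0,0],[-0.59,0,-0.41],1],
  [[0,0,0],[-0.56,0,-0.46],1],
  [[0,0,0],[-0.52,0,-0.52],1],
  [[0,0,0],[-0.47,0,-0.55],1],
  [[0,0,0],[-0.41,0,-0.6],1],
  [[0,0,0],[-0.36,0,-0.63],1],
])

```text
clock: 17.1
position: [0.515, -0.0116, 0.1832]
ee_rot: [0.004, 0.706, 0.708, 0.002]
contact_force: [-0.0, 3.1, 8.5]
width: 0.0128
gripper_force: 29.6
```

Request:
drive_tool([
  [[0,0,0],[0,0,0],1],
  [[0,0,0],[-0.15,0,-0.3],1],
  [[0,0,0],[-0.15,0,-0.3],1],
  [[0,0,0],[0,0,0],1],
  [[0,0,0],[0,0,0],1],
])

```text
clock: 17.73
position: [0.5125, -0.0115, 0.178]
ee_rot: [0.004, 0.706, 0.708, 0.002]
contact_force: [-1.2, 2.2, 15.0]
width: 0.0131
gripper_force: 30.5
```

Request:
drive_tool([
  [[0,0,0],[-0.1,0,-0.2],1],
  [[0,0,0],[-0.1,0,-0.2],1],
  [[0,0,0],[0,0,0],1],
  [[0,0,0],[0,0,0],1],
])

```text
clock: 18.23
position: [0.5126, -0.0116, 0.1778]
ee_rot: [0.006, 0.706, 0.708, 0.004]
contact_force: [-3.7, 3.2, 31.6]
width: 0.0127
gripper_force: 32.1
```

The force rises while the position stays put, so the canister is at its stop. I'll unload, release, lift clear and check.

Request:
drive_tool([
  [[0,0,0],[0.1,0,0.2],1],
  [[0,0,0],[0.05,0,0.1],1],
  [[0,0,0],[0,0,0],3],
  [[0,0,0],[0,0,0],5],
  [[0,0,0],[0,0,0],5],
  [[0,0,0],[0,0,3],5],
  [[0,0,0],[0,0,5],5],
  [[0,0,0],[0,0,5],5],
])

```text
clock: 19.23
position: [0.5088, -0.0105, 0.3039]
ee_rot: [-0.0, 0.706, 0.708, -0.001]
contact_force: [0.4, -0.7, 0.4]
width: 0.0501
gripper_force: 0.0
```

Request:
drive_tool([
  [[0,0,0],[-2,-4,4],5],
  [[0,0,0],[-2,-5,0],5],
  [[0,0,0],[-2,-5,0],5],
  [[0,0,0],[-2,-5,0],5],
  [[0,0,0],[-2,-5,0],5],
  [[0,0,0],[-1,-4,0],5],
  [[0,0,0],[0,0,0],5],
  [[0,0,0],[0,0,0],5],
])

```text
clock: 20.23
position: [0.399, -0.29, 0.3428]
ee_rot: [-0.001, 0.707, 0.708, 0.0]
contact_force: [0.7, 0.5, 0.2]
width: 0.0502
gripper_force: 0.0
```

Run:
```python
from h import *
s=manip.get_state();print(s["position"],s["contact_force"],s["clock"])
T=eyes.get_image("top")[:,:,::-1];S=eyes.get_image("scene")[:,:,::-1]
cv2.imwrite("pics/top9.png",T)
t=T[110:250,205:315]; b=S[170:320,255:345]
t=cv2.resize(t,None,fx=4,fy=4,interpolation=cv2.INTER_CUBIC);b=cv2.resize(b,(336,560),interpolation=cv2.INTER_CUBIC)
cv2.imwrite("pics/end.png",np.hstack([t,b]))
d=cv2.absdiff(T,cv2.imread("pics/top0.png")).max(2)
for n,(x,y) in dict(jar=(130,171),loupe=(129,256),driver=(441,267),mov=(418,171),blue=(339,135),purple=(308,291)).items(): print(n,np.percentile(d[y-22:y+22,x-25:x+25],[50,99]))
```

```text
[ 0.39899812 -0.28997831  0.34279388] [0.72996068 0.5470655  0.20166501] 20.225
jar [ 5.   14.01]
loupe [5. 9.]
driver [ 10.   101.07]
mov [ 6. 17.]
blue [13. 16.]
purple [17. 44.]
```

View pics/end.png

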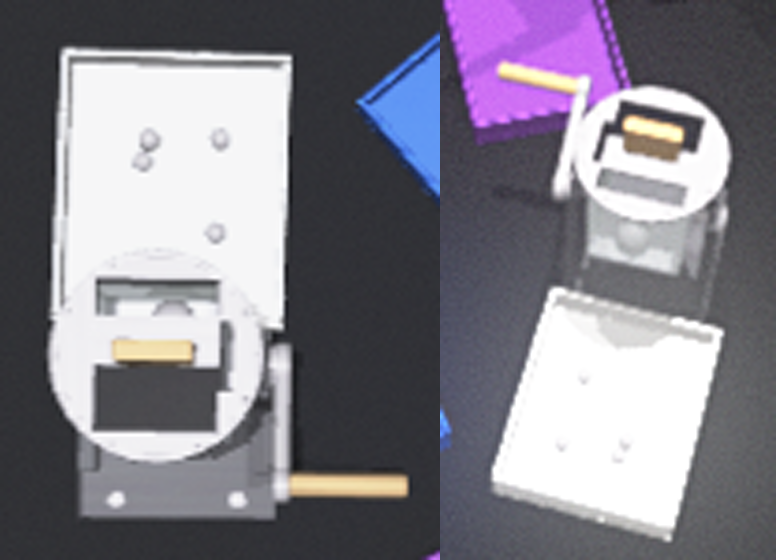

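All four small balls are in the tray at (150,140), (142,160), (220,138) and (215,232). The large ball is inside at (172,310), and the handle is back at its starting pixels (285,485)–(407,487). The changed pixels around the screwdriver are probably the arm or its shadow: the gripper stayed about 0.34 m up there.

```bash
python3 -c "
from rig import job
print(job.sign_off())"
```

```text
the job is handed in; nothing more can be done
None
```

The job is done and handed in at about 20 s: all four small balls are in the white tray, the large ball is still in the canister, and the canister is back upright against its stop and released.

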